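Regrip the interlock key on a sloping rest and plug it in

ROBOT

A 7-joint arm with a two-finger parallel gripper is mounted at the origin on a cart in front of the work surface, level with it; the furniture and walls round the work are solid. World frame = base frame: x ahead of the robot, y to its left, z up, the work surface at z = 0. Lengths are in m, angles in rad, forces in N, time in s.
With the tool pointing down it reaches from about 0.35 to 0.9 m from the base axis. Payload 8.1 kg.
Tool frame: the origin (TCP) lies on the centre line of the jaws, within the pads' length; the fingertips stand arm.tips_ahead ahead of it and the grasp point (between the pads) lies 8 mm behind it (arm.tips_ahead is the distance from the TCP to the fingertips, in m); z points along the fingers, y is the direction in which the jaws open and shut (so a half turn about z gives the same grasp; the last joint's range is limited). The gripper opens to 92 mm and grips with 3 to 60 N. Pads are 19 mm wide; open, the fingers measure 130 mm over their backs; the gripper's body (75 mm by 190 mm) begins 47 mm behind the grasp point.
Start: joints at [1.158, 0.434, 0.025, 1.573, -0.012, 1.134, -0.075], TCP at [0.191, -0.595, 0.238] pointing down, gripper open.
Joint ranges: [-2.62, 2.62], [-0.44, 2.09], [-1.27, 1.32], [0.08, 2.57], [-1.32, 4.46], [0.12, 2], [-2.74, 2.74]. Speed limits (rad/s): [2.22, 2.22, 3.01, 3.01, 3.14, 3.14, 3.14].

INTERFACE

Orientations are given as a rotation vector (axis times angle).
In Python, from cell import arm gives the robot as it stands. The module is installed in compiled form; this text tells all that it offers.
- The arm moves only by the tool jog_arm, never from a script. Its argument "moves" is a list of rows, each an object with "twist": the turn, a rotation vector about the tool's x, y, z in units of 10 degrees (1.0 is 10 degrees), a list of three; "xyz": the shift along the tool's x, y, z in units of 60 mm (1.0 is 60 mm), a list of three; "grip": the closure, from -1 (fully open) to 1 (shut). A call has 1 to 5 rows; each row is the pose to reach, as a shift and turn from the pose commanded when the call began, along the tool's axes at that moment; what a row does not reach only later rows make up. A row lasts 1/8 s, in which the tool goes at most 62.5 mm and 10.7 degrees, less where a joint would pass 70% of its speed; a pose out of reach is approached as far as the arm can. A call with a gripper value outside its range is refused whole. The fingers move at their own pace and stop on an object; "force" is the grip in N (left out, the last holds). Time passes only in rows, so rows that repeat a pose let the fingers close. It gives the time, the measured TCP pose, the force and the opening at its end, in the units of the state.
- arm.observe(): the state, without advancing time (a new reading comes with each control period).
- arm.get_image(name): name is "scene" or "top"; returns the picture (480x640x3 uint8, blue, green, red); there is no depth.
- arm.camera_params(name): a dict with "mtx" (3x3 intrinsics, pixels), "k1" (the pictures are not rectified: a ray, as slopes to the right and down, at radius r is drawn at 1 + k1 r^2 times it, then the intrinsics apply), "T" (4x4, takes a point from camera to world coordinates). Camera axes: x right, y down, z forward; pixel columns grow to the right and rows downward; lengths in m; the calibration is good to about 2 mm. A picture is of the moment at which its call begins. camera_params takes no time and is no camera call.
- arm.sign_off(): hands the job in, once; it reports no verdict.
The state is a dict: "clock": time; "joints": joint angles; "dq": joint speeds; "joint_efforts": joint torques, N m; "position": TCP position; "ee_rot": TCP orientation; "force": force on the tool from outside, world axes, zero at the start; "ft_torque": the same for the moment, N m; "width": opening from 0.0 (shut) to 1.0 (fully open).
Only numpy, scipy, OpenCV 4.12 (cv2) and the standard library are available. Lean on these libraries where they do the work, as an engineer would, in place of code of your own. Each camera call takes 0.05 s, during which the arm holds its last target. There are 200 camera calls.

TASK

The guard interlock of the stone case must be closed with its blue key. The key lies flat, so first park it on the 45-degree rest, handle lying on the slope with its shoulder against the ledge and the tongue pointing down the slope, and let go of it there; with a fresh hold on its upper end you can then push the tongue straight down into the slot of the grey interlock switch until it is fully home, the handle standing upright and flush on the switch, and let go. Leave the two jars and the magnifier where they are.

Things in the scene. Friction and masses are not known exactly. Their poses are not given: they have to be found in the camera images.
- key_center (a point): Centre of the solid blue handle of the loose key (0.15 kg): 85 x 32 x 30 mm. Own x runs along the handle to the tongue, y across the 32 mm width, z through the 30 mm thickness (up at the start: the key lies flat, this point 15 mm above the desk). Both broad sides are alike.
- key_shoulder (a point): Centre of the handle's +x end face (the shoulder), 42.5 mm from key_center, same axes. From its middle stands the flat steel tongue, 40 mm long (x), 20 mm wide (y), 6 mm thick (z), the last 4 mm narrowed to 17 x 3.5 mm.
- rest: Fixed aluminium angled rest on a dark plate 94 x 62 x 8 mm. Origin on the desk; x is level and points down the slope, y across, z up. The bed falls at 45 degrees: its height is 50 mm - x, from the crest at x = -35 mm (85 mm high, upright back face) to the ledge. The bed is 24 mm wide, narrower than the handle, so fingers can straddle it.
- rest_ledge (a point): Middle of the line where bed and black ledge meet, 50 mm above the rest's origin, axes as rest. The ledge stands 8 mm up square to the bed; the shoulder rests on it, the tongue passes 4 mm over it, and the handle stands 35 mm out past the crest. Along the lowest 20 mm the bed is 48 mm wide, with a cheek on each side, 14 mm high square to the bed, 38 mm apart.
- switch: Fixed grey interlock switch, 60 x 50 mm, 48 mm high, on a dark flange 92 x 50 x 6 mm, with a black cable gland on its +y side. Origin on the desk under its centre; z up, x along the length of the slot.
- slot (a point): Centre of the slot's mouth in the switch's top face, 48 mm above the desk; axes as switch. The slot is 22 mm long (x), 8 mm wide (y), 42 mm deep, straight down, its mouth chamfered by 3 mm. The tongue goes in either way round; the shoulder lands on the top face.
- leaf (a joint): Sprung brass contact leaf in the slot's +y wall: 0 = free (leaning 5 mm into the slot), about 0.10 to 0.19 rad once the tongue has pushed it aside. From about 20 mm of depth on it and friction ask for a push of about 6 to 10 N. The key stops there if left to its own weight, and friction keeps it in.
- jar_a: Bystander: small clear jar with a black lid, 39 mm wide, 43 mm high; origin under its centre.
- jar_b: Bystander: another small clear jar with a black lid, 39 mm wide, 43 mm high; origin under its centre.
- magnifier: Bystander: small folding loupe, 27 x 44 x 14 mm; origin under its centre.
Things that resemble listed ones, but are neither listed nor needed, are in the scene too. Leave any green, orange or purple look-alike of the rest alone.

How it is judged:
By the outcome, as a careful person would: the job done as asked, in the order asked, and still so for the second after the job is handed in, with the robot touching nothing.
It also fails if it takes over 58 s, if anything falls off the work surface, if the arm or the gripper's body presses on something with over 40 N, if the wrist force passes 120 N, or if a joint passes its speed limit or range.

## Working session

There is one attempt and no reset: what is moved stays moved. The work goes in short steps, Python scripts to look and compute and a tool call to move; the robot and the scene stay as the last step left them, time stands still between calls to the robot, and variables do not carry over. Pictures are saved under pics/ and viewed, about 8 in all and at most 12, crops included, and the job is handed in when it is done.

Besides the shell and the picture viewer there is one more tool, called as a command line: name --argument value ..., lists and objects as JSON in quotes. jog_arm: Moves the arm, as the interface text tells. Its arguments: {"type":"object","properties":{"moves":{"type":"array","items":{"type":"object","properties":{"twist":{"type":"array","items":{"type":"number"}},"xyz":{"type":"array","items":{"type":"number"}},"grip":{"type":"number"}}}},"force":{"type":"number"}},"required":["moves"]}

```bash
mkdir -p pics
python3 - <<'E'
from cell import arm
import cv2,numpy as np
print(arm.observe(), arm.tips_ahead)
for n in("scene","top"):
    cv2.imwrite(f"pics/{n}0.png",arm.get_image(n)); print(n,arm.camera_params(n))
E
```

```text
{'clock': 0.0, 'joints': array([ 1.15836903,  0.43521093,  0.02494577,  1.57411483, -0.01159967,
        1.13400533, -0.07509596]), 'dq': array([-7.65149260e-05, -3.01564246e-04,  1.12741812e-03, -7.31872930e-04,
       -6.23906374e-06,  1.37491291e-03,  1.57477342e-04]), 'joint_efforts': array([-6.68617868e-04, -6.67864108e+01,  9.84579697e-01, -3.14465153e+01,
       -6.05112151e-02,  4.29167098e-02,  1.60923250e-04]), 'position': array([ 0.19036454, -0.59476997,  0.23694528]), 'ee_rot': array([-3.10245158e+00, -4.84428607e-01,  5.91047108e-04]), 'force': array([-0.38676651, -0.69035363, -0.08778351]), 'ft_torque': array([-0.00792843, -0.00136481,  0.05678654]), 'width': 1.0011077544147842} 0.011
scene {'mtx': array([[478.11210002,   0.        , 320.36530543],
       [  0.        , 478.11210002, 235.4365496 ],
       [  0.        ,   0.        ,   1.        ]]), 'k1': -0.07364833321987128, 'T': array([[ 0.18687982,  0.66540046, -0.72271583,  1.30002545],
       [ 0.98238144, -0.12536381,  0.13860238, -0.27309678],
       [ 0.00162367, -0.7358846 , -0.67710503,  0.78691301],
       [ 0.        ,  0.        ,  0.        ,  1.        ]])}
top {'mtx': array([[566.37741127,   0.        , 322.11768121],
       [  0.        , 566.37741127, 241.32937213],
       [  0.        ,   0.        ,   1.        ]]), 'k1': 0.019446708334866458, 'T': array([[-0.02825192, -0.99396035,  0.10604077,  0.41070165],
       [-0.99952557,  0.02939219,  0.00920549, -0.13165787],
       [-0.01226667, -0.10573038, -0.99431917,  1.18186264],
       [ 0.        ,  0.        ,  0.        ,  1.        ]])}
```

View pics/top0.png

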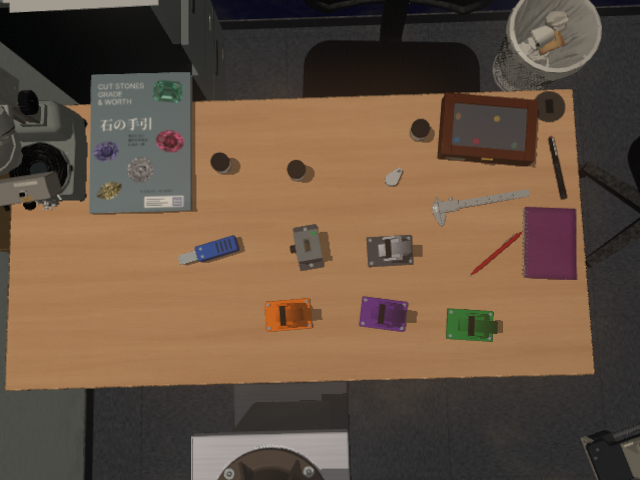

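View pics/scene0.png

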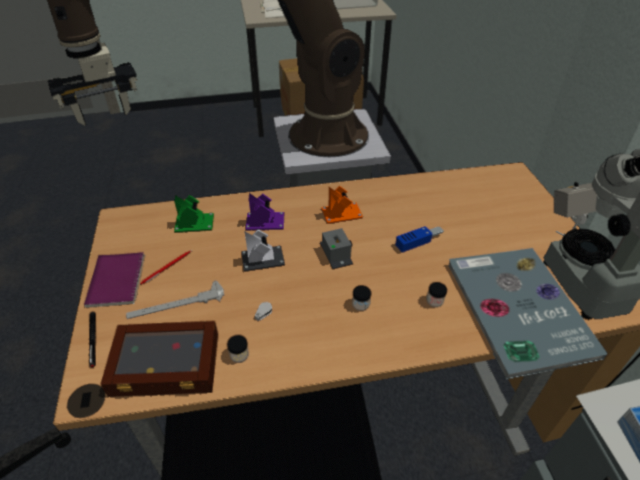

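The top view shows the blue key at (217,249) with its tongue to the left, the grey switch at (308,247) and the grey rest at (390,250). The scene view shows the key at (415,238), the switch at (337,247) and the rest at (262,250).

Run:
```python
import cv2,numpy as np
t=cv2.imread("pics/top0.png");s=cv2.imread("pics/scene0.png")
f=lambda i,a:cv2.resize(i,None,fx=a,fy=a,interpolation=cv2.INTER_CUBIC)
a=np.hstack([f(t[215:280,280:425],5.5)])
b=f(s[220:275,230:365],5.9)
w=min(a.shape[1],b.shape[1]);o=np.vstack([a[:,:w],b[:b.shape[0],:w]])[:600]
print(a.shape,b.shape)
o=np.clip(o.astype(float)*1.5,0,255).astype('uint8')
cv2.imwrite("pics/c1.png",o)
```

```text
(358, 798, 3) (324, 796, 3)
```

View pics/c1.png

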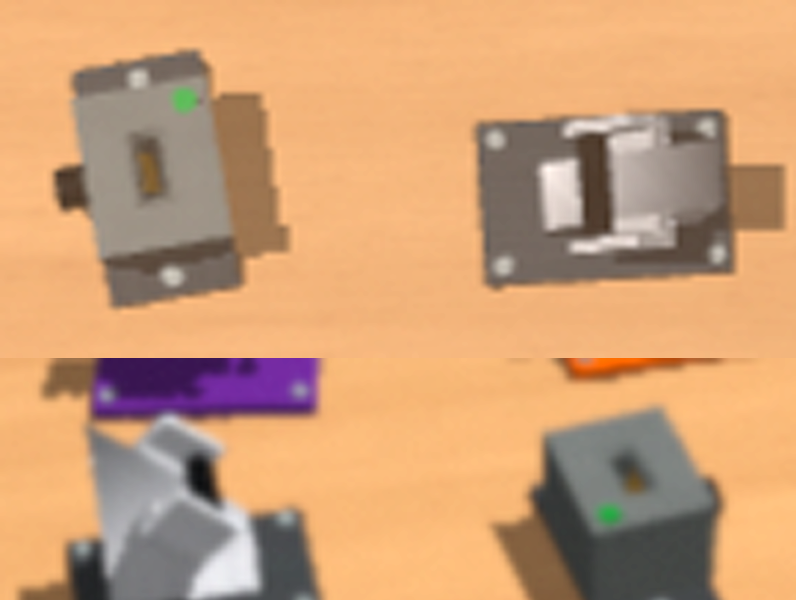

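The crop shows the switch slot centred near crop (149,167) and its gland to the left (+Y). The rest's four screws are at (495,139), (707,127), (717,254) and (503,265). Its ledge is to the left and its crest to the right, so its x axis points to about +Y.

```bash
cat > h.py <<'E'
from cell import arm
import cv2,numpy as np
from scipy.spatial.transform import Rotation as R
def rays(n,px):
    p=arm.camera_params(n);T=p["T"]
    u=cv2.undistortPoints(np.float64(px).reshape(-1,1,2),p["mtx"],np.array([p["k1"],0,0,0,0.])).reshape(-1,2)
    return T[:3,3],np.c_[u,np.ones(len(u))]@T[:3,:3].T
def plane(n,px,z):
    o,d=rays(n,px); return o+d*((z-o[2])/d[:,2])[:,None]
def proj(n,P):
    p=arm.camera_params(n);Ti=np.linalg.inv(p["T"])
    P=np.float64(P).reshape(-1,3)@Ti[:3,:3].T+Ti[:3,3]
    return cv2.projectPoints(P,np.zeros(3),np.zeros(3),p["mtx"],np.array([p["k1"],0,0,0,0.]))[0].reshape(-1,2)
def two(pa,pb):
    o1,d1=rays("top",[pa]);o2,d2=rays("scene",[pb])
    s=np.linalg.lstsq(np.c_[d1[0],-d2[0]],o2-o1,rcond=None)[0]
    a=o1+s[0]*d1[0];b=o2+s[1]*d2[0]; return (a+b)/2,np.linalg.norm(a-b)
def move(dest,yaw_vec=None):
    s=arm.observe();Q=R.from_rotvec(s["ee_rot"])
    return Q.inv().apply(np.array(dest)-s["position"])/.06
E
python3 - <<'E'
from h import *
t=cv2.imread("pics/top0.png");s=cv2.imread("pics/scene0.png")
def yaw(v): return np.degrees(np.arctan2(v[1],v[0]))
# key
for n,i in(("top",t),("scene",s)):
    h=cv2.cvtColor(i,cv2.COLOR_BGR2HSV);m=cv2.inRange(h,(105,120,40),(130,255,255))
    if n=="top": m[:220]=0;m[280:]=0;m[:,:170]=0;m[:,260:]=0
    else: m[:215]=0;m[265:]=0;m[:,:380]=0;m[:,450:]=0
    c=max(cv2.findContours(m,0,2)[0],key=cv2.contourArea);r=cv2.minAreaRect(c);b=cv2.boxPoints(r)
    print(n,cv2.contourArea(c),r,plane(n,[r[0]],.03 if n=="top" else .02))
    q=plane(n,b,.03); print(q.round(4), [(np.linalg.norm(q[k]-q[k-1]).round(4),yaw(q[k]-q[k-1]).round(1)) for k in range(4)])
C=lambda P:np.array(P)/5.5+[280,215]-.5+.5/5.5
S=plane("top",C([(495,139),(707,127),(717,254),(503,265)]),.009)
print("rest",S.round(4),S.mean(0),yaw(S[0]-S[1]),yaw(S[3]-S[2]),np.linalg.norm(S[0]-S[1]),np.linalg.norm(S[1]-S[2]))
F=plane("top",C([(138,78),(172,276)]),.007);print("switch screws",F,F.mean(0),yaw(F[0]-F[1]))
print("slot top",plane("top",C([(149,167)]),.048), "led",plane("top",C([(185,100)]),.048))
D=lambda P:np.array([P[0]/5.9+230-.4,(P[1]-358)/5.9+220-.4])
print("slot scene",plane("scene",[D((632,472))],.048),"led",plane("scene",[D((610,514))],.048))
E
```

```text
top 515.0 ((215.55674743652344, 248.05946350097656), (14.263165473937988, 39.99568176269531), 72.89727020263672) [[0.52614644 0.09735393 0.03      ]]
[[0.5294 0.1408 0.03  ]
 [0.5513 0.0622 0.03  ]
 [0.5229 0.054  0.03  ]
 [0.5011 0.1323 0.03  ]] [(np.float64(0.0295), np.float64(16.7)), (np.float64(0.0816), np.float64(-74.4)), (np.float64(0.0295), np.float64(-163.7)), (np.float64(0.0813), np.float64(105.6))]
scene 483.0 ((413.52557373046875, 238.56951904296875), (15.556741714477539, 37.336181640625), 69.775146484375) [[0.53288356 0.09789839 0.02      ]]
[[0.5313 0.0475 0.03  ]
 [0.5032 0.1443 0.03  ]
 [0.5544 0.1387 0.03  ]
 [0.5802 0.0451 0.03  ]] [(np.float64(0.0489), np.float64(177.2)), (np.float64(0.1008), np.float64(106.2)), (np.float64(0.0516), np.float64(-6.3)), (np.float64(0.0971), np.float64(-74.6))]
rest [[ 0.5359 -0.2196  0.009 ]
 [ 0.5381 -0.2998  0.009 ]
 [ 0.4899 -0.3014  0.009 ]
 [ 0.4881 -0.2209  0.009 ]] [ 0.51303173 -0.26043108  0.009     ] 91.56547946995698 91.29307269244586 0.08020194342983687 0.048199801552863575
switch screws [[ 0.56347926 -0.08506691  0.007     ]
 [ 0.48772982 -0.09602548  0.007     ]] [ 0.52560454 -0.0905462   0.007     ] 8.231793194030292
slot top [[ 0.52520813 -0.08989707  0.048     ]] led [[ 0.5495035  -0.10372531  0.048     ]]
slot scene [[ 0.52964943 -0.08762238  0.048     ]] led [[ 0.55084306 -0.1007116   0.048     ]]
```

jog_arm --moves '[{"xyz":[0.68,-0.71,0.1],"twist":[0,0,-0.67],"grip":-1},{"xyz":[1.36,-1.42,0.2],"twist":[0,0,-1.34],"grip":-1},{"xyz":[2.04,-2.13,0.3],"twist":[0,0,-2.0],"grip":-1},{"xyz":[2.72,-2.84,0.4],"twist":[0,0,-2.7],"grip":-1},{"xyz":[3.4,-3.55,0.5],"twist":[0,0,-3.4],"grip":-1}]'

```text
clock: 0.72
position: [0.3203, -0.3283, 0.2075]
ee_rot: [2.824, 1.377, -0.0]
force: [1.4, -1.3, 0.1]
width: 1.001
```

```bash
cat >> h.py <<'E'
def frame(tx,tz):
    tz=np.array(tz)/np.linalg.norm(tz);tx=np.array(tx)-np.dot(tx,tz)*tz;tx/=np.linalg.norm(tx)
    return R.from_matrix(np.c_[tx,np.cross(tz,tx),tz])
def goal(dest,Qg):
    s=arm.observe();Q=R.from_rotvec(s["ee_rot"])
    print("t",round(s["clock"],2),"pos",s["position"].round(4),"F",s["force"].round(1),"w",round(s["width"],3),"j",s["joints"].round(2))
    print("xyz",(Q.inv().apply(np.array(dest)-s["position"])/.06).round(3),"twist",(np.degrees((Q.inv()*Qg).as_rotvec())/10).round(3))
dv=lambda a:np.array([np.cos(np.radians(a)),np.sin(np.radians(a)),0])
KEY=np.array([.527,.097,.015]);KY=105.5
RO=np.array([.513,-.2604,0]);RY=91.4
SL=np.array([.5262,-.0895,.048]);SY=8.3
Z=np.array([0,0,1.])
E
python3 - <<'E'
from h import *
goal(KEY+[0,0,.135],frame(dv(KY),-Z))
E
```

```text
t 0.72 pos [ 0.3203 -0.3283  0.2075] F [ 1.4 -1.3  0.1] w 1.001 j [ 0.87  0.21 -0.23  1.99  0.06  0.95 -0.05]
xyz [ 7.706 -1.654  0.957] twist [-0.000e+00  1.000e-03 -5.353e+00]
```

jog_arm --moves '[{"xyz":[0.95,-0.2,0.05],"twist":[0,0,-0.67]},{"xyz":[1.9,-0.4,0.1],"twist":[0,0,-1.34]},{"xyz":[2.85,-0.6,0.15],"twist":[0,0,-2.0]},{"xyz":[3.8,-0.8,0.2],"twist":[0,0,-2.7]},{"xyz":[4.7,-1.0,0.3],"twist":[0,0,-3.4]}]'

```text
invalid input at $.moves[0]: expected keys twist, xyz, grip
```

Run:
```python
from h import *
goal(KEY+[0,0,.085],frame(dv(KY),-Z))
```

```text
t 0.72 pos [ 0.3203 -0.3283  0.2075] F [ 1.4 -1.3  0.1] w 1.001 j [ 0.87  0.21 -0.23  1.99  0.06  0.95 -0.05]
xyz [ 7.706 -1.654  1.791] twist [-0.000e+00  1.000e-03 -5.353e+00]
```

jog_arm --moves '[{"xyz":[0.95,-0.2,0.05],"twist":[0,0,-0.67],"grip":-1},{"xyz":[1.9,-0.4,0.1],"twist":[0,0,-1.34],"grip":-1},{"xyz":[2.85,-0.6,0.15],"twist":[0,0,-2.0],"grip":-1},{"xyz":[3.8,-0.8,0.2],"twist":[0,0,-2.7],"grip":-1},{"xyz":[4.7,-1.0,0.3],"twist":[0,0,-3.4],"grip":-1}]'

```text
clock: 1.35
position: [0.448, -0.0699, 0.1898]
ee_rot: [2.298, 2.142, 0.0]
force: [1.1, -0.9, -0.6]
width: 1.001
```

Run:
```python
from h import *
goal(KEY+[0,0,.085],frame(dv(KY),-Z))
```

```text
t 1.35 pos [ 0.448  -0.0699  0.1898] F [ 1.1 -0.9 -0.6] w 1.001 j [ 0.46  0.26 -0.5   2.01  0.16  0.92 -0.2 ]
xyz [2.867 1.117 1.496] twist [ 0.003  0.002 -1.953]
```

jog_arm --moves '[{"xyz":[0.75,0.3,0.35],"twist":[0,0,-0.5],"grip":-0.6},{"xyz":[1.5,0.6,0.75],"twist":[0,0,-1.0],"grip":-0.6},{"xyz":[2.2,0.85,1.1],"twist":[0,0,-1.5],"grip":-0.6},{"xyz":[2.87,1.12,1.5],"twist":[0,0,-1.95],"grip":-0.6},{"xyz":[2.87,1.12,1.5],"twist":[0,0,-1.95],"grip":-0.6}]'

```text
clock: 1.98
position: [0.5267, 0.0987, 0.0979]
ee_rot: [-1.898, -2.499, 0.0]
force: [-0.9, 0.8, -0.4]
width: 0.798
```

Run:
```python
from h import *
goal(KEY,frame(dv(KY),-Z))
t=arm.get_image("top");s=arm.get_image("scene")
f=lambda i,a:cv2.resize(i,None,fx=a,fy=a,interpolation=cv2.INTER_CUBIC)
P=KEY;p=proj("scene",[P])[0].astype(int);q=proj("top",[P])[0].astype(int)
o=np.hstack([f(t[q[1]-45:q[1]+45,q[0]-45:q[0]+45],4.4),f(s[p[1]-50:p[1]+40,p[0]-45:p[0]+45],4.4)])
cv2.imwrite("pics/g1.png",o)
```

```text
t 1.98 pos [0.5267 0.0987 0.0979] F [-0.9  0.8 -0.4] w 0.798 j [ 0.12  0.52 -0.55  1.91  0.36  0.81 -0.35]
xyz [-3.200e-02  1.000e-03  1.381e+00] twist [-0.012 -0.015  0.006]
```

View pics/g1.png

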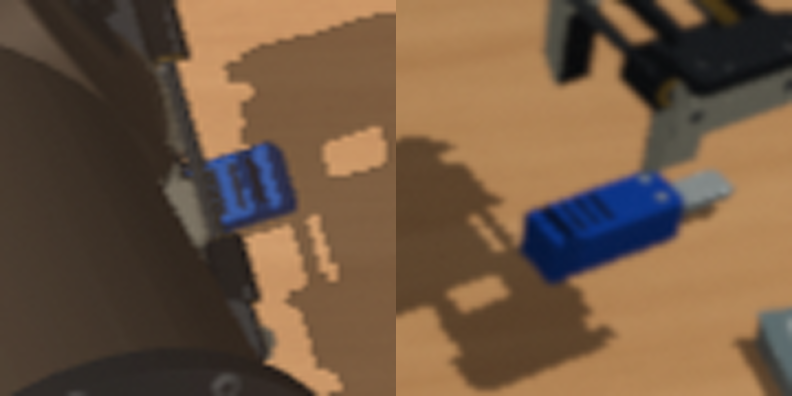

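The fingers straddle the key in both views, so I'll go down and close.

jog_arm --moves '[{"xyz":[-0.03,0,0.6],"twist":[0,0,0],"grip":-0.6},{"xyz":[-0.03,0,1.1],"twist":[0,0,0],"grip":-0.6},{"xyz":[-0.03,0,1.38],"twist":[0,0,0],"grip":-0.6},{"xyz":[-0.03,0,1.38],"twist":[0,0,0],"grip":0.5},{"xyz":[-0.03,0,1.38],"twist":[0,0,0],"grip":1}]' --force 30

```text
clock: 2.7
position: [0.5283, 0.0933, 0.018]
ee_rot: [1.907, 2.495, 0.002]
force: [-1.1, -0.5, -0.2]
width: 0.629
```

jog_arm --moves '[{"xyz":[0,0,0],"twist":[0,0,0],"grip":1},{"xyz":[0,0,0],"twist":[0,0,0],"grip":1},{"xyz":[0,0,0],"twist":[0,0,0],"grip":1}]'

```text
clock: 3.08
position: [0.528, 0.0934, 0.0174]
ee_rot: [1.907, 2.496, 0.001]
force: [-1.2, -0.5, 3.8]
width: 0.343
```

```bash
cat >> h.py <<'E'
rx=dv(RY); up=(-rx+Z)/2**.5; nm=(rx+Z)/2**.5
LED=RO+.05*Z; KR=LED+up*.0425+nm*.015
Q1=frame(-up,-nm)
E
python3 - <<'E'
from h import *
goal(KEY+[0,0,.2],frame(dv(KY),-Z))
print(KR)
goal(KR+nm*.05+up*.01,Q1)
E
```

```text
t 3.08 pos [0.528  0.0934 0.0174] F [-1.2 -0.5  3.8] w 0.343 j [ 0.07  0.63 -0.47  1.97  0.46  0.65 -0.44]
xyz [ 6.100e-02  2.000e-03 -3.293e+00] twist [ 0.005  0.001 -0.026]
[ 0.51347509 -0.27983963  0.09065864]
t 3.08 pos [0.528  0.0934 0.0174] F [-1.2 -0.5  3.8] w 0.343 j [ 0.07  0.63 -0.47  1.97  0.46  0.65 -0.44]
xyz [-5.481 -1.755 -1.929] twist [ 0.548 -4.477  1.31 ]
```

jog_arm --moves '[{"xyz":[0,0,-0.6],"twist":[0,0,0],"grip":1},{"xyz":[0,0,-1.4],"twist":[0,0,0],"grip":1},{"xyz":[-0.3,0,-2.3],"twist":[0,-0.5,0],"grip":1},{"xyz":[-0.9,-0.2,-3.0],"twist":[0,-1.2,0.2],"grip":1},{"xyz":[-1.6,-0.4,-3.3],"twist":[0,-2.0,0.4],"grip":1}]'

```text
clock: 3.7
position: [0.5307, -0.006, 0.2181]
ee_rot: [1.806, 2.195, -0.302]
force: [0.2, 0.0, -1.7]
width: 0.347
```

Run:
```python
from h import *
goal(KR+nm*.06+up*.012,Q1)
```

```text
t 3.7 pos [ 0.5307 -0.006   0.2181] F [ 0.2  0.  -1.7] w 0.347 j [ 0.02  0.34 -0.45  1.87  0.56  1.1  -0.51]
xyz [-3.19  -1.099  2.513] twist [ 0.619 -2.482  0.785]
```

jog_arm --moves '[{"xyz":[-0.6,-0.2,0.4],"twist":[0.1,-0.5,0.15],"grip":1},{"xyz":[-1.3,-0.4,0.8],"twist":[0.2,-1.0,0.3],"grip":1},{"xyz":[-1.9,-0.65,1.3],"twist":[0.35,-1.5,0.45],"grip":1},{"xyz":[-2.55,-0.9,1.9],"twist":[0.5,-2.0,0.6],"grip":1},{"xyz":[-3.19,-1.1,2.5],"twist":[0.62,-2.48,0.78],"grip":1}]'

```text
clock: 4.32
position: [0.5113, -0.246, 0.1383]
ee_rot: [1.734, 1.784, -0.723]
force: [-0.5, -0.3, -1.2]
width: 0.348
```

jog_arm --moves '[{"xyz":[0,0,0],"twist":[0,0,0],"grip":1},{"xyz":[0,0,0],"twist":[0,0,0],"grip":1}]'

```text
clock: 4.58
position: [0.5116, -0.2442, 0.1384]
ee_rot: [1.735, 1.787, -0.721]
force: [0.3, -0.1, -1.2]
width: 0.346
```

Run:
```python
from h import *
goal(KR+nm*.06+up*.012,Q1)
f=lambda i,a:cv2.resize(i,None,fx=a,fy=a,interpolation=cv2.INTER_CUBIC)
t=arm.get_image("top");s=arm.get_image("scene")
P=KR+nm*.03;o=[]
for n,i in(("top",t),("scene",s)):
    q=proj(n,[P])[0].astype(int);o.append(f(i[q[1]-45:q[1]+45,q[0]-45:q[0]+45],4.4))
cv2.imwrite("pics/g2.png",np.hstack(o))
```

```text
t 4.58 pos [ 0.5116 -0.2442  0.1384] F [ 0.3 -0.1 -1.2] w 0.346 j [ 0.01  0.53 -0.18  2.05  1.07  1.05 -0.91]
xyz [-0.058  0.016 -0.017] twist [-0.016 -0.026  0.036]
```

View pics/g2.png

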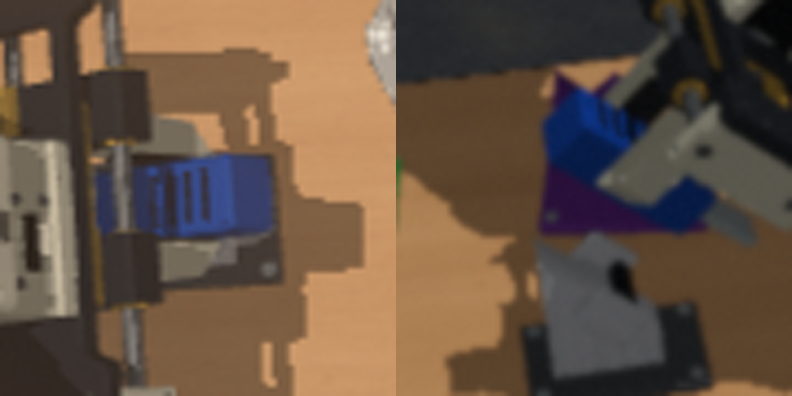

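The key is held at 45 degrees above the rest, tongue down-slope and in line with it. I'll lower it.

jog_arm --moves '[{"xyz":[-0.06,0.02,0.25],"twist":[0,-0.03,0.03],"grip":1},{"xyz":[-0.06,0.02,0.5],"twist":[0,-0.03,0.03],"grip":1},{"xyz":[-0.06,0.02,0.75],"twist":[0,-0.03,0.03],"grip":1},{"xyz":[-0.06,0.02,0.87],"twist":[0,-0.03,0.03],"grip":1},{"xyz":[-0.06,0.02,0.87],"twist":[0,-0.03,0.03],"grip":1}]'

```text
clock: 5.3
position: [0.513, -0.2847, 0.1036]
ee_rot: [1.736, 1.777, -0.725]
force: [0.6, -0.4, -1.6]
width: 0.346
```

Run:
```python
from h import *
goal(KR+nm*.0024+up*.0037,Q1)
f=arm.observe()["force"];print("F up,nm",f@up,f@nm)
f=lambda i,a:cv2.resize(i,None,fx=a,fy=a,interpolation=cv2.INTER_CUBIC)
t=arm.get_image("top");s=arm.get_image("scene")
P=KR;o=[]
for n,i in(("top",t),("scene",s)):
    q=proj(n,[P])[0].astype(int);o.append(f(i[q[1]-38:q[1]+38,q[0]-38:q[0]+38],5.2))
cv2.imwrite("pics/g3.png",np.clip(np.hstack(o)*1.4,0,255).astype('uint8'))
```

```text
t 5.3 pos [ 0.513  -0.2847  0.1036] F [ 0.6 -0.4 -1.6] w 0.346 j [ 0.06  0.59 -0.14  2.07  1.16  0.98 -0.97]
xyz [0.148 0.011 0.055] twist [-0.024  0.012  0.004]
F up,nm -0.8412219078225429 -1.4132323241620508
```

View pics/g3.png

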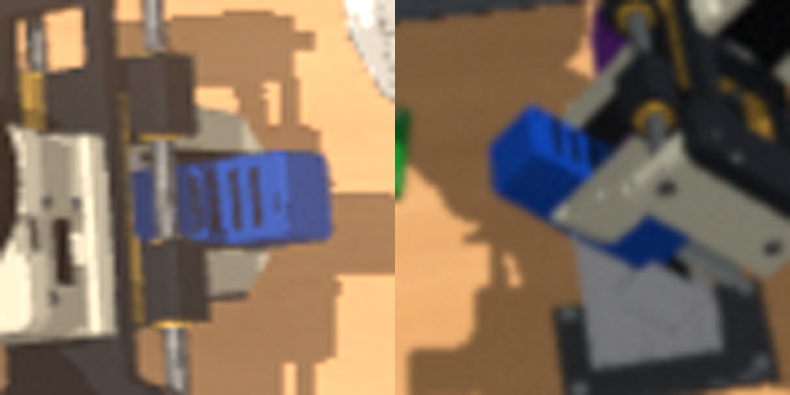

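The key is aligned just above the bed. I'll touch down, then slide it to the ledge.

jog_arm --moves '[{"xyz":[0,0.01,0.03],"twist":[0,0,0],"grip":1},{"xyz":[0,0.01,0.055],"twist":[0,0,0],"grip":1},{"xyz":[0,0.01,0.055],"twist":[0,0,0],"grip":1}]'

```text
clock: 5.78
position: [0.5143, -0.2855, 0.1027]
ee_rot: [1.735, 1.777, -0.723]
force: [-5.9, 9.7, 12.9]
width: 0.346
```

Run:
```python
from h import *
goal(KR+nm*.0024+up*.0037,Q1)
f=arm.observe()["force"];print("F up,nm",f@up,f@nm)
```

```text
t 5.78 pos [ 0.5143 -0.2855  0.1027] F [-5.9  9.7 12.9] w 0.346 j [ 0.06  0.59 -0.14  2.07  1.17  0.98 -0.97]
xyz [ 0.148 -0.011  0.035] twist [-0.011  0.014  0.003]
F up,nm 2.1788979949005216 16.03068406415779
```

jog_arm --moves '[{"xyz":[0,-0.02,-0.025],"twist":[0,0,0],"grip":1},{"xyz":[0.04,-0.02,-0.025],"twist":[0,0,0],"grip":1},{"xyz":[0.08,-0.02,-0.025],"twist":[0,0,0],"grip":1},{"xyz":[0.12,-0.02,-0.025],"twist":[0,0,0],"grip":1},{"xyz":[0.12,-0.02,-0.025],"twist":[0,0,0],"grip":1}]'

```text
clock: 6.4
position: [0.5129, -0.2801, 0.0975]
ee_rot: [1.735, 1.778, -0.723]
force: [0.4, 2.3, 3.1]
width: 0.348
```

Run:
```python
from h import *
goal(KR+nm*.0024+up*.0037,Q1)
f=arm.observe()["force"];print("F up,nm,rx",f@up,f@nm,f@np.cross(up,nm))
```

```text
t 6.4 pos [ 0.5129 -0.2801  0.0975] F [0.4 2.3 3.1] w 0.348 j [ 0.05  0.6  -0.14  2.07  1.17  0.98 -0.99]
xyz [0.022 0.009 0.038] twist [-0.015  0.01   0.004]
F up,nm,rx 0.589452794374756 3.7784190044107593 -0.4729641276024391
```

jog_arm --moves '[{"xyz":[0.03,0,0],"twist":[0,0,0],"grip":1},{"xyz":[0.05,0,0],"twist":[0,0,0],"grip":1},{"xyz":[0.05,0,0],"twist":[0,0,0],"grip":1}]'

```text
clock: 6.78
position: [0.5129, -0.2789, 0.0963]
ee_rot: [1.735, 1.775, -0.724]
force: [-0.3, 2.2, 7.6]
width: 0.353
```

Run:
```python
from h import *
goal(KR+nm*.0024+up*.0037,Q1)
f=arm.observe()["force"];print("F up,nm,rx",f@up,f@nm,f@np.cross(up,nm))
```

```text
t 6.78 pos [ 0.5129 -0.2789  0.0963] F [-0.3  2.2  7.6] w 0.353 j [ 0.05  0.6  -0.14  2.07  1.17  0.98 -1.  ]
xyz [-0.006  0.01   0.038] twist [-0.017  0.021 -0.002]
F up,nm,rx 3.874606459025254 6.924180060553087 0.20295417467180177
```

jog_arm --moves '[{"xyz":[0.03,0,0],"twist":[0,0,0],"grip":1},{"xyz":[0.05,0,0],"twist":[0,0,0],"grip":1},{"xyz":[0.05,0,0],"twist":[0,0,0],"grip":1}]'

```text
clock: 7.15
position: [0.5129, -0.2788, 0.0962]
ee_rot: [1.734, 1.77, -0.727]
force: [-1.5, -1.1, 20.1]
width: 0.347
```

Run:
```python
from h import *
goal(KR+nm*.0024+up*.0037,Q1)
f=arm.observe()["force"];print("F up,nm,rx",f@up,f@nm,f@np.cross(up,nm))
f=lambda i,a:cv2.resize(i,None,fx=a,fy=a,interpolation=cv2.INTER_CUBIC)
t=arm.get_image("top");s=arm.get_image("scene")
P=KR;o=[]
for n,i in(("top",t),("scene",s)):
    q=proj(n,[P])[0].astype(int);o.append(f(i[q[1]-38:q[1]+38,q[0]-38:q[0]+38],5.2))
cv2.imwrite("pics/g4.png",np.clip(np.hstack(o)*1.4,0,255).astype('uint8'))
```

```text
t 7.15 pos [ 0.5129 -0.2788  0.0962] F [-1.5 -1.1 20.1] w 0.347 j [ 0.04  0.61 -0.14  2.07  1.17  0.98 -1.  ]
xyz [-0.009  0.01   0.038] twist [-0.02   0.046 -0.014]
F up,nm,rx 14.99429289004824 13.474396137554567 1.567277556935321
```

View pics/g4.png

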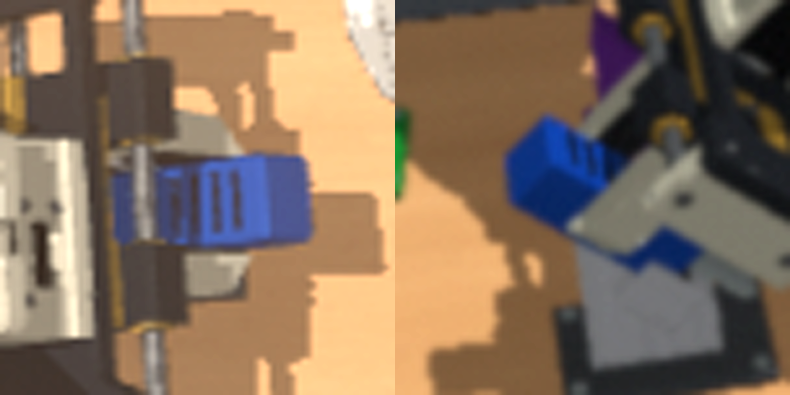

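The shoulder is against the ledge: 15 N along the slope, at the expected position. I'll ease off, release, and back out.

jog_arm --moves '[{"xyz":[-0.05,0,-0.02],"twist":[0,0,0],"grip":1},{"xyz":[-0.05,0,-0.02],"twist":[0,0,0],"grip":0.2},{"xyz":[-0.05,0,-0.02],"twist":[0,0,0],"grip":-0.4},{"xyz":[-0.05,0,-0.02],"twist":[0,0,0],"grip":-0.4},{"xyz":[-0.05,0,-0.02],"twist":[0,0,0],"grip":-0.4}]'

```text
clock: 7.88
position: [0.5125, -0.2774, 0.0962]
ee_rot: [1.736, 1.778, -0.724]
force: [-0.3, -1.0, -0.4]
width: 0.669
```

jog_arm --moves '[{"xyz":[0,0,-0.3],"twist":[0,0,0],"grip":-0.4},{"xyz":[0,0,-0.8],"twist":[0,0,0],"grip":-0.4},{"xyz":[0,0,-1.5],"twist":[0,0,0],"grip":-0.4},{"xyz":[0,0,-2.2],"twist":[0,0,0],"grip":-0.4},{"xyz":[0,0,-2.8],"twist":[0,0,0],"grip":-0.4}]'

```text
clock: 8.5
position: [0.5102, -0.1561, 0.2168]
ee_rot: [1.735, 1.779, -0.721]
force: [0.4, -0.7, 0.2]
width: 0.698
```

```bash
cat >> h.py <<'E'
Q2=frame(nm,-up)  # tool z down the slope
E
python3 - <<'E'
from h import *
goal(KR+up*.12+nm*.02,Q2)
f=lambda i,a:cv2.resize(i,None,fx=a,fy=a,interpolation=cv2.INTER_CUBIC)
t=arm.get_image("top");s=arm.get_image("scene")
P=KR;o=[]
for n,i in(("top",t),("scene",s)):
    q=proj(n,[P])[0].astype(int);o.append(f(i[q[1]-38:q[1]+38,q[0]-38:q[0]+38],5.2))
cv2.imwrite("pics/g5.png",np.clip(np.hstack(o)*1.4,0,255).astype('uint8'))
E
```

```text
t 8.5 pos [ 0.5102 -0.1561  0.2168] F [ 0.4 -0.7  0.2] w 0.698 j [-0.1   0.42 -0.25  1.97  0.9   1.26 -0.84]
xyz [-1.97   0.007  2.614] twist [-1.100e-02  9.005e+00 -2.000e-03]
```

View pics/g5.png

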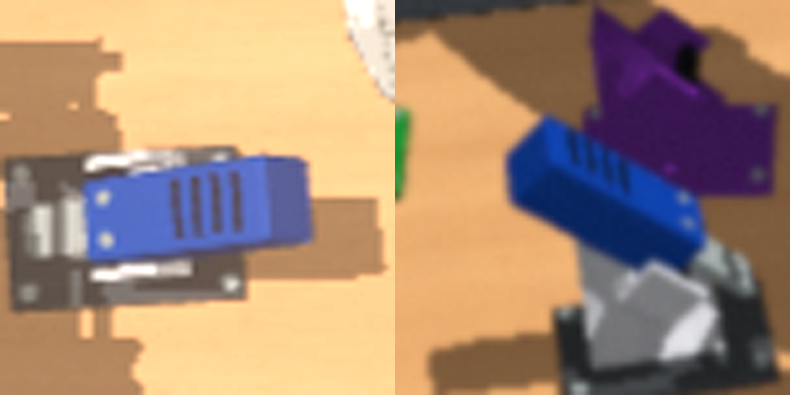

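The key rests on the bed against the ledge, with a slight in-plane yaw. I'll measure that from the top face: shoulder corners (85,184) and (93,262), upper corners (265,157) and (272,245).

Run:
```python
from h import *
q=proj("top",[KR])[0].astype(int)-38
px=np.array([(85,184),(93,262),(265,157),(272,245),(104,198),(107,240),(178,207),(237,200)])/5.2+q-.4
o,d=rays("top",px);n0=nm@(KR+nm*.0155)
P=o+d*((n0-o@nm)/(d@nm))[:,None]
side=np.cross(nm,-up) # key y if key x=-up, z=nm
for p in P: print((np.array([(p-KR)@-up,(p-KR)@side])*1e3).round(1))
```

```text
[ 41.8 -11.8]
[40.4 18. ]
[-41.6 -12.1]
[-42.   19.6]
[33.1 -5.5]
[33.  10.4]
[-1.3  1.6]
[-28.    1.9]
```

Run:
```python
from h import *
goal(KR+Z*.17,frame(rx,-Z))
```

```text
t 8.6 pos [ 0.512  -0.154   0.2177] F [0.5 0.5 0.6] w 0.701 j [-0.1   0.42 -0.25  1.97  0.9   1.25 -0.84]
xyz [-1.99  -0.033  0.975] twist [0.02  4.495 0.013]
```

jog_arm --moves '[{"xyz":[-0.5,0,0.1],"twist":[0,0.9,0],"grip":-0.4},{"xyz":[-1.0,0,0.3],"twist":[0,1.8,0],"grip":-0.4},{"xyz":[-1.4,-0.02,0.5],"twist":[0,2.7,0],"grip":-0.4},{"xyz":[-1.8,-0.03,0.8],"twist":[0,3.6,0],"grip":-0.4},{"xyz":[-1.99,-0.03,0.98],"twist":[0.02,4.5,0],"grip":-0.4}]'

```text
clock: 9.22
position: [0.511, -0.2863, 0.2594]
ee_rot: [-2.197, -2.241, 0.001]
force: [0.9, -0.2, -1.3]
width: 0.701
```

Run:
```python
from h import *
goal(KR+up*.1+nm*.0023,Q2)
```

```text
t 9.22 pos [ 0.511  -0.2863  0.2594] F [ 0.9 -0.2 -1.3] w 0.701 j [ 0.62  0.38 -0.28  1.62  0.11  1.16  0.34]
xyz [-1.048  0.053  1.606] twist [-4.000e-03  4.491e+00 -3.100e-02]
```

jog_arm --moves '[{"xyz":[-0.5,0.01,0.1],"twist":[0,0.9,0],"grip":-0.4},{"xyz":[-0.9,0.02,0.4],"twist":[0,1.8,0],"grip":-0.4},{"xyz":[-1.1,0.04,0.8],"twist":[0,2.7,0],"grip":-0.4},{"xyz":[-1.1,0.05,1.2],"twist":[0,3.6,0],"grip":-0.4},{"xyz":[-1.05,0.05,1.6],"twist":[0,4.49,-0.03],"grip":-0.4}]'

```text
clock: 9.85
position: [0.5146, -0.3485, 0.1615]
ee_rot: [-1.736, -1.776, -0.716]
force: [0.0, -0.1, -0.8]
width: 0.696
```

Run:
```python
from h import *
goal(KR+up*.0145+nm*.0023,Q2)
f=lambda i,a:cv2.resize(i,None,fx=a,fy=a,interpolation=cv2.INTER_CUBIC)
t=arm.get_image("top");s=arm.get_image("scene")
P=KR+up*.05;o=[]
for n,i in(("top",t),("scene",s)):
    q=proj(n,[P])[0].astype(int);print(q);o.append(f(i[q[1]-44:q[1]+44,q[0]-44:q[0]+44],4.5))
cv2.imwrite("pics/g6.png",np.clip(np.hstack(o)*1.4,0,255).astype('uint8'))
```

```text
t 9.85 pos [ 0.5146 -0.3485  0.1615] F [ 0.  -0.1 -0.8] w 0.696 j [ 0.97  0.9  -0.35  1.21 -0.3   1.61  0.76]
xyz [0.013 0.011 1.402] twist [-0.012 -0.004 -0.014]
[425 243]
[230 220]
```

View pics/g6.png

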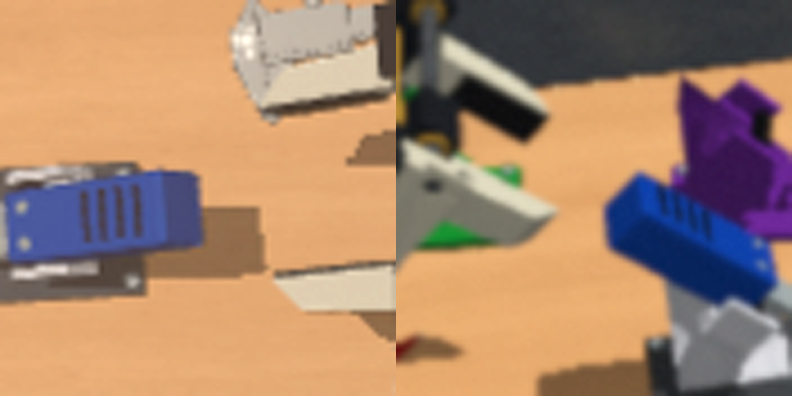

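Both fingers straddle the handle's line, tilted 45 degrees and clear of everything. I'll advance along the key axis and grip.

jog_arm --moves '[{"xyz":[0.01,0,0.4],"twist":[0,0,0],"grip":-0.4},{"xyz":[0.01,-0.01,0.8],"twist":[0,0,0],"grip":-0.4},{"xyz":[0.01,-0.015,1.15],"twist":[0,0,0],"grip":-0.4},{"xyz":[0.01,-0.015,1.4],"twist":[0,0,0],"grip":-0.4},{"xyz":[0.01,-0.015,1.4],"twist":[0,0,0],"grip":-0.4}]'

```text
clock: 10.58
position: [0.5126, -0.287, 0.104]
ee_rot: [-1.736, -1.782, -0.71]
force: [-0.3, 0.3, -0.1]
width: 0.698
```

Run:
```python
from h import *
goal(KR+up*.0145+nm*.0023,Q2)
```

```text
t 10.57 pos [ 0.5126 -0.287   0.104 ] F [-0.3  0.3 -0.1] w 0.698 j [ 0.94  0.89 -0.37  1.39 -0.31  1.41  0.78]
xyz [-0.035  0.017 -0.001] twist [-0.026  0.029 -0.   ]
```

jog_arm --moves '[{"xyz":[-0.035,0,0],"twist":[-0.02,0.03,0],"grip":-0.4},{"xyz":[-0.035,0,0],"twist":[-0.02,0.03,0],"grip":0},{"xyz":[-0.035,0,0],"twist":[-0.02,0.03,0],"grip":0.3},{"xyz":[-0.035,0,0],"twist":[-0.02,0.03,0],"grip":0.4},{"xyz":[-0.035,0,0],"twist":[-0.02,0.03,0],"grip":1}]' --force 25

```text
clock: 11.2
position: [0.5125, -0.2896, 0.1016]
ee_rot: [-1.736, -1.776, -0.719]
force: [0.2, 0.4, 0.4]
width: 0.349
```

jog_arm --moves '[{"xyz":[-0.035,0,0],"twist":[0,0,0],"grip":1},{"xyz":[-0.035,0,0],"twist":[0,0,0],"grip":1},{"xyz":[-0.035,0,0],"twist":[0,0,0],"grip":1}]' --force 55

```text
clock: 11.58
position: [0.5126, -0.2897, 0.1015]
ee_rot: [-1.732, -1.775, -0.721]
force: [-1.7, 2.6, 7.9]
width: 0.342
```

Run:
```python
from h import *
goal(KR+up*.0145+nm*.0023,Q2)
```

```text
t 11.57 pos [ 0.5126 -0.2897  0.1015] F [-1.7  2.6  7.9] w 0.342 j [ 0.94  0.9  -0.37  1.39 -0.31  1.42  0.79]
xyz [0.026 0.019 0.002] twist [-0.005 -0.025 -0.002]
```

Gripped. I'll lift it square off the bed, then turn it upright.

jog_arm --moves '[{"xyz":[0.1,0,0],"twist":[0,0,0],"grip":1},{"xyz":[0.4,0,0],"twist":[0,0,0],"grip":1},{"xyz":[0.8,0,0],"twist":[0,0,0],"grip":1},{"xyz":[1.3,0,-0.2],"twist":[0,-0.7,0],"grip":1},{"xyz":[1.8,0,-0.5],"twist":[0,-1.4,0],"grip":1}]'

```text
clock: 12.2
position: [0.5112, -0.2341, 0.1992]
ee_rot: [-1.891, -1.937, -0.523]
force: [0.2, -0.3, -0.8]
width: 0.343
```

```bash
cat >> h.py <<'E'
Q3=frame(dv(SY+90),-Z)
TCPH=.0425+.0145  # TCP above shoulder
E
python3 - <<'E'
from h import *
goal(SL+[.001,0,TCPH+.04+.05],Q3)
E
```

```text
t 12.2 pos [ 0.5112 -0.2341  0.1992] F [ 0.2 -0.3 -0.8] w 0.343 j [ 0.84  0.61 -0.37  1.55 -0.26  1.31  0.63]
xyz [2.025 0.324 1.295] twist [ 0.182 -3.09  -0.678]
```

jog_arm --moves '[{"xyz":[0.4,0.06,0.2],"twist":[0.04,-0.6,-0.14],"grip":1},{"xyz":[0.8,0.13,0.45],"twist":[0.07,-1.2,-0.27],"grip":1},{"xyz":[1.2,0.2,0.7],"twist":[0.1,-1.9,-0.4],"grip":1},{"xyz":[1.6,0.26,1.0],"twist":[0.15,-2.5,-0.54],"grip":1},{"xyz":[2.02,0.32,1.3],"twist":[0.18,-3.09,-0.68],"grip":1}]'

```text
clock: 12.82
position: [0.5267, -0.089, 0.1948]
ee_rot: [2.051, 2.376, 0.003]
force: [-0.1, 0.6, -0.9]
width: 0.344
```

jog_arm --moves '[{"xyz":[0,0,0],"twist":[0,0,0],"grip":1},{"xyz":[0,0,0],"twist":[0,0,0],"grip":1},{"xyz":[0,0,0],"twist":[0,0,0],"grip":1}]'

```text
clock: 13.2
position: [0.5267, -0.0927, 0.1936]
ee_rot: [-2.057, -2.372, -0.003]
force: [-0.4, 0.2, -1.4]
width: 0.348
```

Run:
```python
from h import *
goal(SL+[.001,0,TCPH+.04+.05],Q3)
f=lambda i,a:cv2.resize(i,None,fx=a,fy=a,interpolation=cv2.INTER_CUBIC)
t=arm.get_image("top");s=arm.get_image("scene");cv2.imwrite("pics/t7.png",t);cv2.imwrite("pics/s7.png",s)
o=[]
for n,i,P in(("top",t,SL),("scene",s,SL+Z*.05)):
    q=proj(n,[P])[0].astype(int);print(q);o.append(f(i[q[1]-40:q[1]+40,q[0]-35:q[0]+35],5.6))
cv2.imwrite("pics/g7.png",np.clip(np.hstack(o)*1.4,0,255).astype('uint8'))
```

```text
t 13.2 pos [ 0.5267 -0.0927  0.1936] F [-0.4  0.2 -1.4] w 0.348 j [ 0.32  0.36 -0.32  1.83  0.13  0.98  0.09]
xyz [ 0.051  0.015 -0.023] twist [ 0.001 -0.015 -0.015]
[306 244]
[336 221]
```

View pics/g7.png

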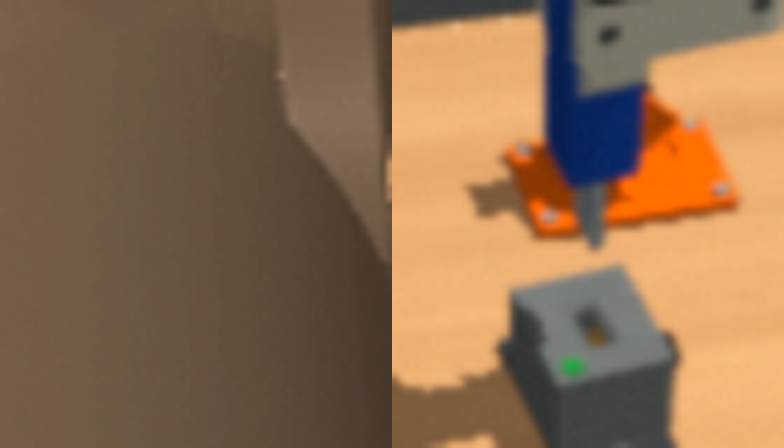

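The top view is blocked by the arm. In the scene view the key hangs upright with its tongue tip at (596,247), above the slot at (594,325).

Run:
```python
from h import *
T=lambda u,v:np.array([(u-392)/5.6+336-35-.41,v/5.6+221-40-.41])
s=arm.observe();p=s["position"]
Q=R.from_rotvec(s["ee_rot"]);ax=Q.apply([0,0,1]);x=Q.apply([1,0,0])
tip=p+ax*(TCPH+.04);sh=p+ax*TCPH
print("pred tip px (offset tool x 0,1.5mm)",proj("scene",[tip,tip+.0015*x,sh,tip+.01*Z,tip+[.01,0,0],tip+[0,.01,0]]).round(2))
print("tip px",T(596,247),"slot px",T(594,325), "pred slot",proj("scene",[SL]))
print("slot plane",plane("scene",[T(594,325)],.048))
```

```text
pred tip px (offset tool x 0,1.5mm) [[334.78 222.26]
 [335.42 222.11]
 [335.14 208.19]
 [334.88 218.81]
 [335.73 225.21]
 [339.22 221.71]]
tip px [337.01857143 224.69714286] slot px [336.66142857 238.62571429] pred slot [[335.58844907 238.00730379]]
slot plane [[ 0.52866326 -0.08754162  0.048     ]]
```

Run:
```python
from h import *
goal([.5275,-.0900,.150],Q3)
```

```text
t 13.3 pos [ 0.5269 -0.0929  0.1934] F [ 0.2  0.2 -1.4] w 0.347 j [ 0.32  0.36 -0.32  1.83  0.13  0.98  0.09]
xyz [0.044 0.017 0.724] twist [ 0.001 -0.015 -0.017]
```

jog_arm --moves '[{"xyz":[0.05,0.017,0.2],"twist":[0,-0.015,-0.017],"grip":1},{"xyz":[0.05,0.017,0.4],"twist":[0,-0.015,-0.017],"grip":1},{"xyz":[0.05,0.017,0.6],"twist":[0,-0.015,-0.017],"grip":1},{"xyz":[0.05,0.017,0.72],"twist":[0,-0.015,-0.017],"grip":1},{"xyz":[0.05,0.017,0.72],"twist":[0,-0.015,-0.017],"grip":1}]'

```text
clock: 13.92
position: [0.5273, -0.0883, 0.1495]
ee_rot: [-2.051, -2.379, 0.001]
force: [0.0, 0.4, -1.1]
width: 0.345
```

Run:
```python
from h import *
goal([.5275,-.0900,.143],Q3)
```

```text
t 13.93 pos [ 0.5273 -0.0883  0.1495] F [ 0.   0.4 -1.1] w 0.345 j [ 0.3   0.41 -0.31  1.88  0.16  0.88  0.06]
xyz [-0.029 -0.001  0.108] twist [-0.006 -0.002  0.016]
```

Run:
```python
from h import *
s=arm.get_image("scene");cv2.imwrite("pics/s8.png",s)
goal([.5275,-.0900,.143],Q3)
i=s[195:255,300:370]
cv2.imwrite("pics/g8.png",np.clip(cv2.resize(i,None,fx=10,fy=10,interpolation=cv2.INTER_CUBIC)*1.5,0,255).astype('uint8'))
```

```text
t 13.97 pos [ 0.5277 -0.0882  0.15  ] F [-0.8  0.5 -0.9] w 0.348 j [ 0.3   0.41 -0.31  1.88  0.16  0.88  0.06]
xyz [-0.029 -0.008  0.117] twist [-0.    -0.001  0.016]
```

View pics/g8.png

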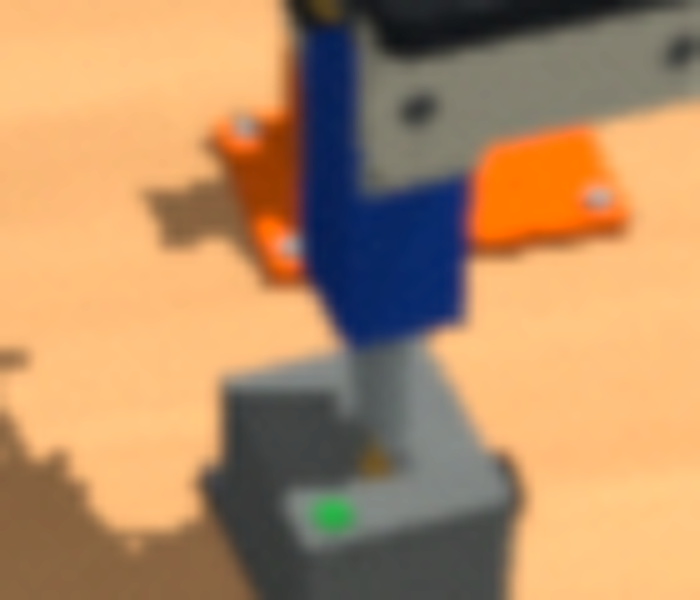

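The tongue tip's front face, at about (388,460), sits roughly 1.6 mm too far +Y of the slot line. The pose readout agrees, so I'll correct by -0.03 in tool x and feel downward.

jog_arm --moves '[{"xyz":[-0.03,0,0],"twist":[0,0,0],"grip":1},{"xyz":[-0.03,0,0.05],"twist":[0,0,0],"grip":1},{"xyz":[-0.03,0,0.1],"twist":[0,0,0],"grip":1},{"xyz":[-0.03,0,0.15],"twist":[0,0,0],"grip":1},{"xyz":[-0.03,0,0.15],"twist":[0,0,0],"grip":1}]'

```text
clock: 14.6
position: [0.5278, -0.09, 0.1409]
ee_rot: [-2.051, -2.379, 0.0]
force: [0.5, 0.0, -0.4]
width: 0.342
```

Run:
```python
from h import *
goal([.5275,-.0900,.105],Q3)
s=arm.observe();Q=R.from_rotvec(s["ee_rot"]);print("tool F",Q.inv().apply(s["force"]).round(1),Q.inv().apply(s["ft_torque"]).round(2))
```

```text
t 14.6 pos [ 0.5278 -0.09    0.1409] F [ 0.5  0.  -0.4] w 0.342 j [ 0.3   0.42 -0.31  1.89  0.16  0.86  0.06]
xyz [ 0.001 -0.005  0.599] twist [-0.001 -0.001  0.016]
tool F [-0.1  0.5  0.4] [-0.06 -0.03  0.  ]
```

jog_arm --moves '[{"xyz":[0,0,0.04],"twist":[0,0,0.016],"grip":1},{"xyz":[0,0,0.08],"twist":[0,0,0.016],"grip":1},{"xyz":[0,0,0.12],"twist":[0,0,0.016],"grip":1},{"xyz":[0,0,0.15],"twist":[0,0,0.016],"grip":1},{"xyz":[0,0,0.15],"twist":[0,0,0.016],"grip":1}]'

```text
clock: 15.22
position: [0.5279, -0.0904, 0.1321]
ee_rot: [2.055, 2.376, -0.0]
force: [0.3, -2.4, -1.5]
width: 0.346
```

```bash
cat > st.py <<'E'
from h import *
goal([.5275,-.0900,.105],Q3)
s=arm.observe();Q=R.from_rotvec(s["ee_rot"]);print("tool F",Q.inv().apply(s["force"]).round(1),Q.inv().apply(s["ft_torque"]).round(2))
E
python3 st.py
```

```text
t 15.22 pos [ 0.5279 -0.0904  0.1321] F [ 0.3 -2.4 -1.5] w 0.346 j [ 0.3   0.43 -0.31  1.9   0.17  0.84  0.05]
xyz [ 0.007 -0.006  0.451] twist [ 0.     0.002 -0.002]
tool F [-2.4 -0.1  1.5] [ 0.19 -0.4  -0.02]
```

jog_arm --moves '[{"xyz":[-0.01,0,0.04],"twist":[0,0,0],"grip":1},{"xyz":[-0.01,0,0.08],"twist":[0,0,0],"grip":1},{"xyz":[-0.01,0,0.12],"twist":[0,0,0],"grip":1},{"xyz":[-0.01,0,0.16],"twist":[0,0,0],"grip":1},{"xyz":[-0.01,0,0.16],"twist":[0,0,0],"grip":1}]' --force 60

```text
clock: 15.85
position: [0.5281, -0.0912, 0.1227]
ee_rot: [2.055, 2.375, -0.0]
force: [-2.3, -3.6, 2.5]
width: 0.347
```

```bash
python3 st.py
```

```text
t 15.85 pos [ 0.5281 -0.0912  0.1227] F [-2.3 -3.6  2.5] w 0.347 j [ 0.3   0.44 -0.3   1.91  0.18  0.82  0.05]
xyz [ 0.022 -0.007  0.294] twist [ 0.002  0.004 -0.003]
tool F [-3.2 -2.8 -2.5] [ 0.79 -0.99  0.01]
```

jog_arm --moves '[{"xyz":[-0.01,-0.012,0.03],"twist":[0,0,0],"grip":1},{"xyz":[-0.01,-0.012,0.07],"twist":[0,0,0],"grip":1},{"xyz":[-0.01,-0.012,0.11],"twist":[0,0,0],"grip":1},{"xyz":[-0.01,-0.012,0.15],"twist":[0,0,0],"grip":1},{"xyz":[-0.01,-0.012,0.15],"twist":[0,0,0],"grip":1}]'

```text
clock: 16.48
position: [0.5279, -0.0913, 0.1137]
ee_rot: [2.054, 2.376, 0.001]
force: [-0.0, -2.5, 0.4]
width: 0.346
```

```bash
python3 st.py
```

```text
t 16.48 pos [ 0.5279 -0.0913  0.1137] F [-0.  -2.5  0.4] w 0.346 j [ 0.3   0.45 -0.3   1.92  0.18  0.8   0.04]
xyz [ 0.023 -0.004  0.145] twist [0.007 0.001 0.   ]
tool F [-2.5 -0.4 -0.4] [ 0.15 -0.76  0.06]
```

jog_arm --moves '[{"xyz":[-0.005,0,0.04],"twist":[0,0,0],"grip":1},{"xyz":[-0.005,0,0.08],"twist":[0,0,0],"grip":1},{"xyz":[-0.005,0,0.1],"twist":[0,0,0],"grip":1},{"xyz":[-0.005,0,0.1],"twist":[0,0,0],"grip":1}]'

```text
clock: 16.98
position: [0.5279, -0.0915, 0.1077]
ee_rot: [2.054, 2.376, 0.001]
force: [-0.3, -1.0, 3.4]
width: 0.346
```

```bash
python3 st.py
```

```text
t 16.98 pos [ 0.5279 -0.0915  0.1077] F [-0.3 -1.   3.4] w 0.346 j [ 0.29  0.46 -0.3   1.92  0.19  0.79  0.04]
xyz [ 0.026 -0.004  0.045] twist [0.006 0.    0.   ]
tool F [-0.9 -0.4 -3.4] [-0.05 -0.32  0.04]
```

jog_arm --moves '[{"xyz":[0,0,0.03],"twist":[0,0,0],"grip":1},{"xyz":[0,0,0.06],"twist":[0,0,0],"grip":1},{"xyz":[0,0,0.09],"twist":[0,0,0],"grip":1},{"xyz":[0,0,0.09],"twist":[0,0,0],"grip":1}]'

```text
clock: 17.48
position: [0.5282, -0.0916, 0.1074]
ee_rot: [2.052, 2.374, 0.001]
force: [-20.4, 0.6, 66.4]
width: 0.346
```

```bash
python3 st.py
```

```text
t 17.48 pos [ 0.5282 -0.0916  0.1074] F [-20.4   0.6  66.4] w 0.346 j [ 0.29  0.46 -0.3   1.92  0.19  0.78  0.04]
xyz [ 0.028 -0.007  0.039] twist [0.016 0.014 0.   ]
tool F [  3.4 -19.9 -66.5] [ 5.17  0.68 -0.07]
```

There is a hard stop at the expected depth (66 N). I'll relieve it, then release and withdraw straight up.

jog_arm --moves '[{"xyz":[0,0,-0.085],"twist":[0,0,0],"grip":1},{"xyz":[0,0,-0.085],"twist":[0,0,0],"grip":1}]'

```text
clock: 17.73
position: [0.5279, -0.0916, 0.1076]
ee_rot: [2.054, 2.375, 0.001]
force: [0.7, -1.5, 3.1]
width: 0.344
```

```bash
python3 st.py
```

```text
t 17.73 pos [ 0.5279 -0.0916  0.1076] F [ 0.7 -1.5  3.1] w 0.344 j [ 0.3   0.46 -0.3   1.92  0.19  0.78  0.04]
xyz [ 0.028 -0.003  0.044] twist [ 0.008  0.001 -0.   ]
tool F [-1.6  0.5 -3.1] [-0.13 -0.4   0.02]
```

jog_arm --moves '[{"xyz":[0,0,0],"twist":[0,0,0],"grip":0.2},{"xyz":[0,0,0],"twist":[0,0,0],"grip":-0.4},{"xyz":[0,0,0],"twist":[0,0,0],"grip":-0.4},{"xyz":[0,0,0],"twist":[0,0,0],"grip":-0.4},{"xyz":[0,0,-0.2],"twist":[0,0,0],"grip":-0.4}]'

```text
clock: 18.35
position: [0.5269, -0.0916, 0.119]
ee_rot: [-2.054, -2.375, 0.001]
force: [0.5, -0.3, 0.5]
width: 0.701
```

jog_arm --moves '[{"xyz":[0,0,-0.5],"twist":[0,0,0],"grip":-0.4},{"xyz":[0,0,-1.2],"twist":[0,0,0],"grip":-0.4},{"xyz":[0,0,-2.0],"twist":[0,0,0],"grip":-0.4},{"xyz":[-0.7,0,-2.5],"twist":[0,0,0],"grip":-0.4},{"xyz":[-1.6,0,-2.6],"twist":[0,0,0],"grip":-0.4}]'

```text
clock: 18.98
position: [0.5429, -0.1864, 0.2794]
ee_rot: [2.048, 2.376, 0.005]
force: [0.3, -0.6, 0.4]
width: 0.702
```

jog_arm --moves '[{"xyz":[-0.9,0,0],"twist":[0,0,0],"grip":-0.4},{"xyz":[-1.8,0,0],"twist":[0,0,0],"grip":-0.4},{"xyz":[-2.7,0,0],"twist":[0,0,0],"grip":-0.4},{"xyz":[-2.7,0,0],"twist":[0,0,0],"grip":-0.4}]'

```text
clock: 19.48
position: [0.5632, -0.3525, 0.2752]
ee_rot: [2.062, 2.368, -0.003]
force: [-0.1, -0.2, 0.1]
width: 0.703
```

Run:
```python
from h import *
print(arm.observe()["clock"],arm.observe()["position"],arm.observe()["force"])
f=lambda i,a:cv2.resize(i,None,fx=a,fy=a,interpolation=cv2.INTER_CUBIC)
t=arm.get_image("top");s=arm.get_image("scene");cv2.imwrite("pics/t9.png",t);cv2.imwrite("pics/s9.png",s)
o=[]
for n,i,P in(("top",t,SL+Z*.04),("scene",s,SL+Z*.03)):
    q=proj(n,[P])[0].astype(int);print(q);o.append(f(i[q[1]-28:q[1]+32,q[0]-28:q[0]+28],7))
cv2.imwrite("pics/g9.png",np.clip(np.hstack(o)*1.5,0,255).astype('uint8'))
C=SL
print("pred key top px",proj("scene",[C+Z*.085]),proj("scene",[C]))
for n,i in(("scene",s),("top",t)):
    h=cv2.cvtColor(i,cv2.COLOR_BGR2HSV);m=cv2.inRange(h,(105,120,40),(130,255,255));q=proj(n,[SL+Z*.04])[0].astype(int)
    w=np.zeros_like(m);w[q[1]-45:q[1]+45,q[0]-35:q[0]+35]=m[q[1]-45:q[1]+45,q[0]-35:q[0]+35]
    print(n,cv2.boundingRect(w))
    c=[C+np.array([a*np.cos(.145)*.016-b*.015*np.sin(.145),a*.016*np.sin(.145)+b*.015*np.cos(.145),z]) for a in(-1,1) for b in(-1,1) for z in(0,.085)]
    pp=proj(n,c);print("expected home",pp.min(0),pp.max(0)-pp.min(0))
```

```text
19.475 [ 0.56319827 -0.352462    0.2752489 ] [-0.06026409 -0.23314158  0.12989828]
[305 242]
[335 228]
pred key top px [[336.50165464 209.05322013]] [[335.58844907 238.00730379]]
scene (328, 206, 17, 38)
expected home [326.99259189 203.21844314] [18.71950815 40.87592102]
top (298, 232, 16, 17)
expected home [295.29234384 230.12087915] [19.88028667 23.44003865]
```

View pics/g9.png

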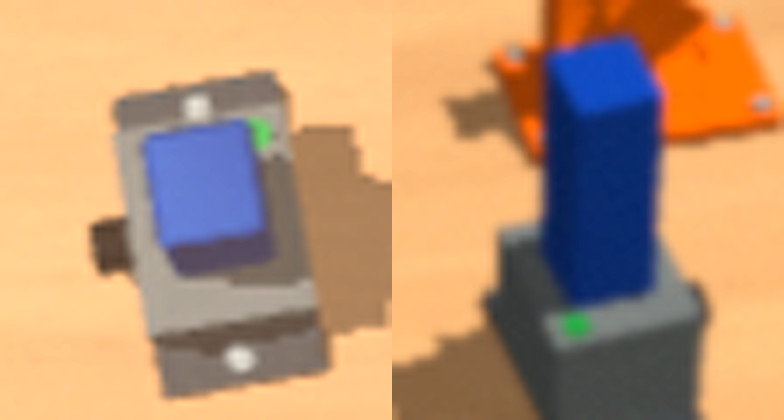

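The key stands upright and flush. In the scene view its top edge is at row 206 against 203 expected when home, so it is not standing proud, and no tongue is visible. I'm handing in.

```bash
python3 -c "
from cell import arm
print(arm.sign_off())"
```

```text
the job is handed in; nothing more can be done
None
```

The blue key is fully home in the grey interlock switch, standing upright, and I handed the job in at about 19.5 s of the 58 s allowed. No verdict is reported back.

- **Parking:** I set the key on the grey rest with its shoulder against the ledge, pressing about 15 N along the slope. I let go and backed off, and the pictures then showed it lying on the bed, in line with it.
- **Insertion:** I took a fresh 45-degree hold on the upper end, turned the key upright and pushed the tongue down to a hard stop. I then eased the load, let go and withdrew.
- **Last checks:** Both views showed the handle upright on the switch with no tongue visible. The key's top edge was at row 206, against 203 expected when home. The gripper was clear, with about 0 N on the wrist.

Three things did not match expectations:
- **Stop force:** The final push peaked at 66 N on the wrist, above what the leaf needs but under the 120 N limit.
- **Stop height:** The stop came about 2 mm higher than my nominal. I put this down to uncertainty in where I held the key.
- **Leaf resistance:** Before the stop I felt only a few newtons, less than the stated 6 to 10 N.

I did not go near the jars or the magnifier, but I did not re-measure their positions at the end.

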